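# Find the brass stamp by weight

## Task

Three identical sealed tins stand on the tray, each packed with a stamp head, and the customer wants the brass one, the heaviest. Heft them one at a time from left to right (as the robot sees them): lift each upright about 5 cm clear of the tray for a second and stand it back on its own felt disc before you take the next. Then take the heaviest and finish still holding it up, upright and still, about 25 cm above the counter, with the other two standing on their discs and the things round about left alone.

Things in the scene. Friction and masses are not known exactly. Their poses are not given: they have to be found in the camera images.
- tray: dark wooden board fixed to the counter, 90 x 320 x 8 mm, origin under its centre; its y axis runs along the row towards the left disc; three grey felt discs in a row on it, 125 mm apart
- tin_left_mid (a point): middle of the left tin (half-way up, on its axis); z axis upright. Round closed tin, 52 mm across, 64 mm tall, bare metal, white paper band, green lid that does not come off; straight-sided, grip it anywhere round the side. All three look the same; whole they weigh about 0.1 kg (wood inside), 0.15 to 0.25 kg (light alloy), 0.38 to 0.5 kg (brass), in random order; the head inside has 3 mm of play
- tin_middle_mid (a point): middle of the middle tin (half-way up, on its axis); z axis upright. Round closed tin, 52 mm across, 64 mm tall, bare metal, white paper band, green lid that does not come off; straight-sided, grip it anywhere round the side. All three look the same; whole they weigh about 0.1 kg (wood inside), 0.15 to 0.25 kg (light alloy), 0.38 to 0.5 kg (brass), in random order; the head inside has 3 mm of play
- tin_right_mid (a point): middle of the right tin (half-way up, on its axis); z axis upright. Round closed tin, 52 mm across, 64 mm tall, bare metal, white paper band, green lid that does not come off; straight-sided, grip it anywhere round the side. All three look the same; whole they weigh about 0.1 kg (wood inside), 0.15 to 0.25 kg (light alloy), 0.38 to 0.5 kg (brass), in random order; the head inside has 3 mm of play
- disc_left (a point): centre of the left felt disc's upper face (72 mm across, grey), the place of the left tin, 8 mm above the counter
- disc_middle (a point): centre of the middle felt disc's upper face (72 mm across, grey), the place of the middle tin, 8 mm above the counter
- disc_right (a point): centre of the right felt disc's upper face (72 mm across, grey), the place of the right tin, 8 mm above the counter
- bell: service bell, white dome on a black foot, 83 mm across, 59 mm tall, loose on the counter; origin under its centre; to be left alone
- notes: block of coloured sticky notes, 61 x 61 x 38 mm, loose on the counter; origin under its centre; to be left alone
- glue: glue stick standing upright, red cap, 26 mm across, 94 mm tall; origin under its centre; to be left alone
- washi: blue roll of decorative paper tape lying flat, 46 mm across, 15 mm tall; origin under its centre; to be left alone
There are look-alikes about, which are no part of the job. What is shaped like the part that bears tin_left_mid but orange is not meant. Leave any red look-alike of the part that bears tin_middle_mid alone.

How it is judged:
By the outcome, as a careful person would: the job done as asked, in the order asked, and still so for the second after the job is handed in, while the arm keeps its last pose, push and grip.
It also fails if it takes over 67 s, if anything falls off the work surface, if the arm or the gripper's body presses on something with over 40 N, if the wrist force passes 120 N, or if a joint passes its speed limit or range.

## Robot

A 6-joint arm with a two-finger parallel gripper is mounted at the origin on a cart in front of the work surface, level with it; the furniture and walls round the work are solid. World frame = base frame: x ahead of the robot, y to its left, z up, the work surface at z = 0. Lengths are in m, angles in rad, forces in N, time in s.
With the tool pointing down it reaches from about 0.35 to 1 m from the base axis. Payload 7.1 kg.
Tool frame: the origin (TCP) lies on the mounting face of the last link; the fingertips stand 173 mm ahead of it and the grasp point (between the pads) lies 155 mm ahead of it; z points along the fingers, x is the direction in which the jaws open and shut, and the axes are right-handed (so a half turn about z gives the same grasp; the last joint's range is limited). The gripper opens to 85 mm and grips with 20 to 120 N. Pads are 22 mm wide; open, the fingers measure 114 mm over their backs; the gripper's body (76 mm by 85 mm) begins 54 mm behind the grasp point. The pads swing forward as they close: fully open they stand 13 mm farther back than shut.
Start: joints at [-1.207, 0.423, 1.63, -0, 1.089, -0.019], TCP at [0.233, -0.58, 0.405] pointing down, gripper open.
Joint ranges: [-3, 3], [-0.9, 2.11], [0.09, 2.58], [-1.31, 4.45], [0.11, 2.69], [-2.54, 2.54]. Speed limits (rad/s): [2.39, 2.39, 3.01, 3.14, 3.14, 3.14].

## Interface

Orientations are given as a unit quaternion [w, x, y, z].
In Python, from plant import get_state, read_camera, sign_off gives the robot as it stands.
- The arm moves only by the tool jog_arm, never from a script. Its argument "commands" is a list of rows, each a list of 7 numbers: the shift along the tool's x, y, z in m, then the turn, a rotation vector about the tool's x, y, z in degrees, then the closure, from 0 (fully open) to 1 (shut). In form: [[x, y, z, rx, ry, rz, grip], ...]. A call has 1 to 10 rows; each row shifts and turns the commanded pose from where the row before left it, along the tool's axes as they then stand; what a row does not reach is not made up. A row lasts 1/8 s, in which the tool goes at most 62.5 mm and 10.7 degrees, less where a joint would pass 70% of its speed; a pose out of reach is approached as far as the arm can. A call with a gripper value outside its range is refused whole. The fingers move at their own pace and stop on an object; "newtons" is the grip in N (left out, the last holds). Time passes only in rows, so rows that do not move let the fingers close. It gives the time, the measured TCP pose, the force and the opening at its end, in the units of the state.
- get_state(): the state, without advancing time (a new reading comes with each control period).
- read_camera(name): name is "scene" or "top" or "wrist"; returns a dict with "image" (480x640x3 uint8, red, green, blue), "mtx" (3x3 intrinsics, pixels), "view" (4x4, takes a point from world to camera coordinates); the wrist camera has in their place "hand_eye" (4x4, takes a point from camera to tool coordinates, whose origin is the TCP and whose axes are the tool frame's). Camera axes: x right, y down, z forward; pixel columns grow to the right and rows downward; lengths in m; the calibration is good to about 2 mm. A picture is of the moment at which its call begins: read the wrist's pose just before it. There is no depth.
- sign_off(): hands the job in, once; it reports no verdict.
The state is a dict: "time_s": time; "q": joint angles; "joint_vel": joint speeds; "tau": joint torques, N m; "ee_pos": TCP position; "tool_rot": TCP orientation; "contact_force": force on the tool from outside, world axes, zero at the start; "torque": the same for the moment, N m; "grip_width": finger opening in m.
Only numpy, scipy, OpenCV 4.12 (cv2) and the standard library are available. Lean on these libraries where they do the work, as an engineer would, in place of code of your own. Each camera call takes 0.05 s, during which the arm holds its last target.

## Working session

There is one attempt and no reset: what is moved stays moved. The work goes in short steps, Python scripts to look and compute and a tool call to move; the robot and the scene stay as the last step left them, time stands still between calls to the robot, and variables do not carry over. Pictures are saved under pics/ and viewed, and the job is handed in when it is done.

Besides the shell and the picture viewer there is one more tool, called after "Emit:" by a JSON object that holds its "fn" and its "kwargs", one argument or row to a line. jog_arm: Moves the arm, as the interface text tells. Its arguments: {"type":"object","properties":{"commands":{"type":"array"},"newtons":{"type":"number"}},"required":["commands"]}

```bash
mkdir -p pics; ls; python3 - <<'E'
from plant import *
import cv2
s=get_state();print({k:(v if not hasattr(v,'__len__') else [round(float(x),4) for x in v]) for k,v in s.items()})
for n in("scene","top"):
    d=read_camera(n);cv2.imwrite(f"pics/{n}0.png",d["image"][:,:,::-1]);print(n,d["mtx"],d["view"])
E
```

```text
pics
{'time_s': 0.0, 'q': [-1.207, 0.4239, 1.6307, -0.0, 1.0886, -0.019], 'joint_vel': [-0.001, 0.0007, -0.0004, -0.0001, 0.0006, -0.0012], 'tau': [0.0022, -55.7382, -28.1744, 0.0001, 0.0073, 0.0], 'ee_pos': [0.2334, -0.5795, 0.4039], 'tool_rot': [-0.0005, 0.8287, -0.5597, -0.0006], 'contact_force': [-0.413, 0.1881, 0.2785], 'torque': [-0.0082, 0.0042, -0.0109], 'grip_width': 0.08519079998105475}
scene [[484.14368236   0.         326.19405073]
 [  0.         484.14368236 247.30809465]
 [  0.           0.           1.        ]] [[-0.8392026  -0.54368876  0.01189649  0.57145498]
 [-0.39178251  0.58926908 -0.70658929  0.13982277]
 [ 0.37715442 -0.59763241 -0.70752389  0.87481504]
 [ 0.          0.          0.          1.        ]]
top [[463.53503964   0.         308.6271622 ]
 [  0.         463.53503964 236.37406938]
 [  0.           0.           1.        ]] [[-0.00836642 -0.99986585 -0.01408159  0.20488865]
 [-0.99678193  0.00946167 -0.0796006   0.55141768]
 [ 0.07972315  0.0133703  -0.99672737  0.97097313]
 [ 0.          0.          0.          1.        ]]
```

View pics/scene0.png

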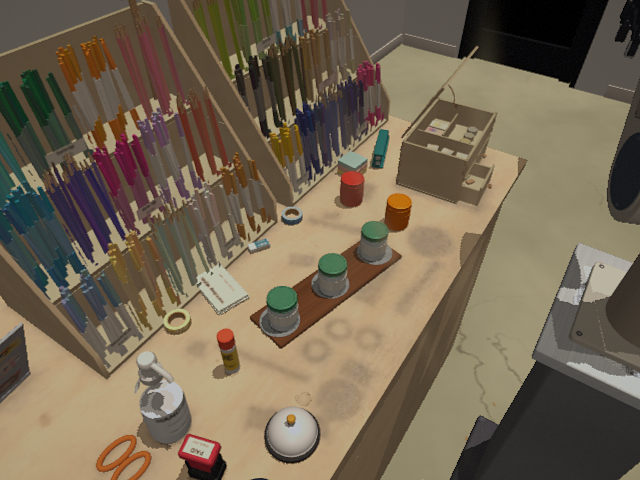

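View pics/top0.png

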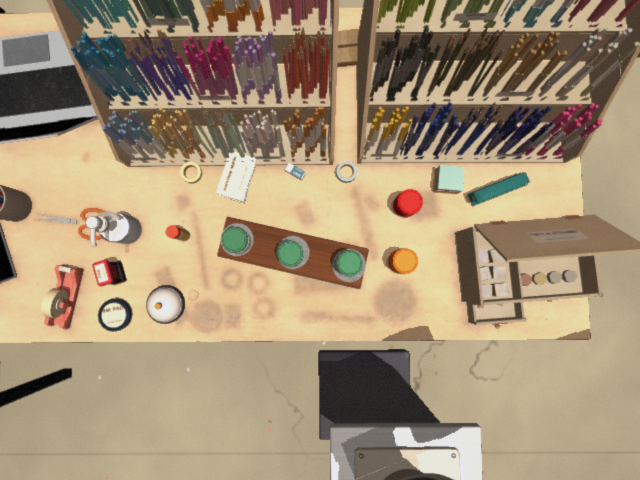

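The top view shows the tins with green lids at about (236,239), (291,252) and (348,263) on the dark tray. Possible mix-ups are the orange tin at (404,260) and the red tin at (408,203), and both stay put. Next I measure the three green lids and the neighbours.

```bash
cat > h.py <<'E'
import numpy as np,cv2
from plant import *
def ray(d,uv,z):
    V=d["view"];R=V[:3,:3];c=-R.T@V[:3,3]
    r=R.T@np.linalg.inv(d["mtx"])@np.array([uv[0],uv[1],1.]);return c+r*(z-c[2])/r[2]
def blobs(im,lo,hi,amin=60):
    h=cv2.cvtColor(im,cv2.COLOR_RGB2HSV);m=cv2.inRange(h,lo,hi)
    m=cv2.morphologyEx(m,cv2.MORPH_CLOSE,np.ones((5,5)))
    cs,_=cv2.findContours(m,cv2.RETR_EXTERNAL,cv2.CHAIN_APPROX_NONE)
    return [c for c in cs if cv2.contourArea(c)>amin]
def fit(P):
    A=np.c_[2*P[:,:2],np.ones(len(P))];s=np.linalg.lstsq(A,(P[:,:2]**2).sum(1),rcond=None)[0]
    return s[:2],np.sqrt(s[2]+s[0]**2+s[1]**2)
E
python3 - <<'E'
from h import *
for n in("top","scene"):
    d=read_camera(n);im=d["image"]
    for col,lo,hi in(("green",(60,90,30),(85,255,200)),("orange",(8,180,150),(18,255,255)),("red",(0,190,100),(6,255,255)),("red",(174,190,100),(180,255,255))):
        for c in blobs(im,lo,hi,100):
            x,y,w,h=cv2.boundingRect(c)
            if n=="top" and y<170: continue
            P=np.array([ray(d,p,0.072) for p in c[:,0]]);(cx,cy),r=cv2.minEnclosingCircle(P[:,:2].astype(np.float32))
            f,fr=fit(P)
            print(n,col,(x+w//2,y+h//2),(w,h),cv2.contourArea(c),"circ",np.round([cx,cy,r],4),np.round([*f,fr],4))
    if n=="top": crop=im[200:300,200:440]; cv2.imwrite("pics/crop.png",cv2.resize(crop,None,fx=3.3,fy=3.3,interpolation=2)[:,:,::-1])
    # tray
    for c in blobs(im,(0,100,20),(15,255,120),1500):
        r=cv2.minAreaRect(c);b=cv2.boxPoints(r);print("tray",r,[np.round(ray(d,p,0.008)[:2],3) for p in b])
E
```

```text
top green (349, 263) (25, 24) 436.5 circ [0.4951 0.118  0.025 ] [0.4954 0.1179 0.0239]
top green (290, 253) (25, 25) 427.5 circ [0.5155 0.2378 0.0252] [0.5158 0.2381 0.0238]
top green (235, 240) (24, 24) 429.5 circ [0.5448 0.3512 0.025 ] [0.545  0.3511 0.024 ]
top green (512, 183) (33, 20) 118.5 circ [ 0.6581 -0.2179  0.0329] [ 0.6579 -0.2193  0.0201]
top orange (405, 261) (25, 24) 448.0 circ [0.4979 0.0054 0.0256] [0.4983 0.0053 0.0242]
top red (409, 203) (25, 26) 468.5 circ [ 0.617  -0.0074  0.0276] [ 0.6181 -0.0066  0.0252]
tray ((188.0, 134.0), (52.0, 84.0), 90.0) [array([0.846, 0.562]), array([0.844, 0.373]), array([0.726, 0.373]), array([0.728, 0.56 ])]
tray ((502.00177001953125, 60.0293083190918), (65.82738494873047, 159.95880126953125), 86.633544921875) [array([ 1.014, -0.055]), array([ 1.03 , -0.412]), array([ 0.878, -0.413]), array([ 0.862, -0.059])]
tray ((320.0, 51.0), (102.0, 100.0), 90.0) [array([1.094, 0.283]), array([1.091, 0.057]), array([0.853, 0.061]), array([0.856, 0.284])]
scene green (282, 299) (30, 27) 612.5 circ [0.5406 0.3553 0.0288] [0.5409 0.3559 0.0267]
sc
[... 670 characters left out ...]
182 0.0299] [0.4923 0.0151 0.0243]
scene red (225, 336) (16, 14) 156.0 circ [0.5711 0.4641 0.0133] [0.5714 0.4646 0.0122]
scene red (348, 178) (15, 13) 105.0 circ [0.6199 0.0046 0.0219] [0.6211 0.0065 0.0171]
scene red (199, 449) (41, 31) 791.5 circ [0.4807 0.6184 0.027 ] [0.4804 0.6182 0.0218]
tray ((326.8042297363281, 286.87432861328125), (42.38434982299805, 155.44239807128906), 52.67448043823242) [array([0.593, 0.379]), array([0.53 , 0.035]), array([0.438, 0.095]), array([0.513, 0.41 ])]
tray ((177.20355224609375, 101.39611053466797), (221.43719482421875, 66.89535522460938), 55.03487777709961) [array([ 1.924, -0.301]), array([ 2.082, -0.704]), array([0.834, 0.022]), array([0.848, 0.201])]
```

View pics/crop.png

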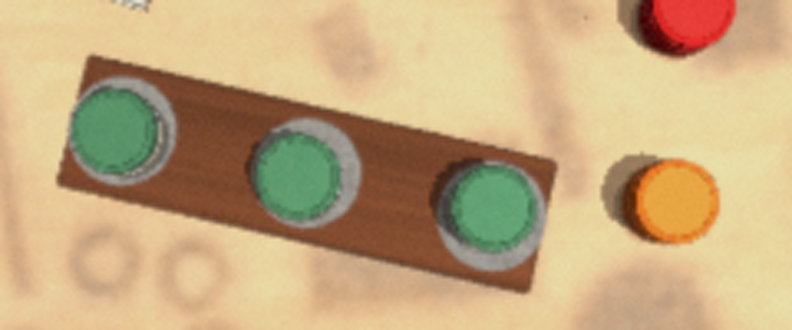

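```bash
python3 - <<'E'
from h import *
d=read_camera("top");im=d["image"]
h=cv2.cvtColor(im,cv2.COLOR_RGB2HSV)
c=[ray(d,p,.008)[:2] for p in [(227.3,217.3),(368.5,248.5),(359.7,288.8),(217.3,256)]]
print(np.round(c,4)); m=np.mean(c,0)
ax=(c[0]+c[3]-c[1]-c[2]);print("len",np.linalg.norm(c[0]-c[1]),np.linalg.norm(c[0]-c[3]));ax/=np.linalg.norm(ax)
print("ctr",m,"axis",ax,np.degrees(np.arctan2(ax[1],ax[0])))
for k in(1,0,-1):print(m+ax*.125*k)
E
```

```text
[[0.5981 0.378 ]
 [0.5268 0.0704]
 [0.44   0.091 ]
 [0.5135 0.3994]]
len 0.31573345320864415 0.08725188447257562
ctr [0.51960588 0.23471631] axis [0.22867941 0.97350179] 76.78066458545251
[0.54819081 0.35640403]
[0.51960588 0.23471631]
[0.49102096 0.11302859]
```

Emit:
{"fn": "jog_arm", "kwargs": {
  "commands": [
    [-0.05,-0.035,0,0,0,-9.3,0],
    [-0.05,-0.035,0,0,0,-9.3,0]
  ],
  "newtons": 50
}}

```text
time_s: 0.5
ee_pos: [0.2515, -0.4582, 0.4043]
tool_rot: [-0.0, 0.909, -0.416, 0.0]
contact_force: [1.1, -0.0, 0.5]
grip_width: 0.085
```

```bash
cat >> h.py <<'E'
def plan(pts,ang,n,tgt=None,p0=None,a0=None):
    # pts: world waypoints; n rows each; ang tool-x heading (deg) at the end of each leg
    s=get_state();q=s["tool_rot"];p=np.array(s["ee_pos"]) if p0 is None else np.array(p0)
    a=np.degrees(2*np.arctan2(q[2],q[1])) if a0 is None else a0
    rows=[]
    for P,A,k in zip(pts,ang,n):
        P=np.array(P,float);dp=(P-p)/k;da=(A-a)/k
        for i in range(k):
            t=np.radians(a);x=np.array([np.cos(t),np.sin(t),0]);z=np.array([0,0,-1.]);y=np.cross(z,x)
            rows.append([round(float(v),4) for v in(dp@x,dp@y,dp@z)]+[0,0,round(-da,2)]);a+=da
        p=P
    for r in rows:print(r)
E
python3 -c "
from h import *
plan([(.25,-.3,.404),(.36,0,.404),(.5,.22,.39)],[-31,-13,-13],[3,6,5])"
```

```text
[-0.0403, -0.0341, 0.0001, 0, 0, np.float64(-6.07)]
[-0.0364, -0.0382, 0.0001, 0, 0, np.float64(-6.07)]
[-0.0322, -0.0418, 0.0001, 0, 0, np.float64(-6.07)]
[-0.01, -0.0523, 0.0, 0, 0, np.float64(-3.0)]
[-0.0073, -0.0528, 0.0, 0, 0, np.float64(-3.0)]
[-0.0045, -0.0531, 0.0, 0, 0, np.float64(-3.0)]
[-0.0017, -0.0532, 0.0, 0, 0, np.float64(-3.0)]
[0.0011, -0.0532, 0.0, 0, 0, np.float64(-3.0)]
[0.0038, -0.0531, 0.0, 0, 0, np.float64(-3.0)]
[0.0174, -0.0492, 0.0028, 0, 0, np.float64(-0.0)]
[0.0174, -0.0492, 0.0028, 0, 0, np.float64(-0.0)]
[0.0174, -0.0492, 0.0028, 0, 0, np.float64(-0.0)]
[0.0174, -0.0492, 0.0028, 0, 0, np.float64(-0.0)]
[0.0174, -0.0492, 0.0028, 0, 0, np.float64(-0.0)]
```

Emit:
{"fn": "jog_arm", "kwargs": {
  "commands": [
    [-0.04,-0.034,0,0,0,-6,0],
    [-0.036,-0.038,0,0,0,-6,0],
    [-0.032,-0.042,0,0,0,-6,0],
    [-0.01,-0.052,0,0,0,-3,0],
    [-0.007,-0.053,0,0,0,-3,0],
    [-0.005,-0.053,0,0,0,-3,0],
    [-0.002,-0.053,0,0,0,-3,0],
    [0.001,-0.053,0,0,0,-3,0],
    [0.004,-0.053,0,0,0,-3,0],
    [0.017,-0.049,0,0,0,0,0]
  ]
}}

```text
time_s: 1.75
ee_pos: [0.3911, 0.0425, 0.405]
tool_rot: [0.0, 0.993, -0.117, 0.0]
contact_force: [1.3, -1.2, -0.1]
grip_width: 0.0854
```

```bash
python3 -c "
from h import *
plan([(.545,.352,.34)],[-13],[6])"
```

```text
[0.013, -0.0561, 0.0108, 0, 0, np.float64(-0.06)]
[0.0131, -0.0561, 0.0108, 0, 0, np.float64(-0.06)]
[0.0131, -0.0561, 0.0108, 0, 0, np.float64(-0.06)]
[0.0132, -0.0561, 0.0108, 0, 0, np.float64(-0.06)]
[0.0133, -0.0561, 0.0108, 0, 0, np.float64(-0.06)]
[0.0133, -0.0561, 0.0108, 0, 0, np.float64(-0.06)]
```

Emit:
{"fn": "jog_arm", "kwargs": {
  "commands": [
    [0.013,-0.056,0.011,0,0,0,0],
    [0.013,-0.056,0.011,0,0,0,0],
    [0.013,-0.056,0.011,0,0,0,0],
    [0.013,-0.056,0.011,0,0,0,0],
    [0.013,-0.056,0.011,0,0,0,0],
    [0.013,-0.056,0.011,0,0,0,0],
    [0,0,0,0,0,0,0]
  ]
}}

```text
time_s: 2.62
ee_pos: [0.546, 0.3522, 0.3372]
tool_rot: [-0.0, 0.993, -0.116, -0.0]
contact_force: [-0.4, -1.1, -0.4]
grip_width: 0.0851
```

```bash
cat >> h.py <<'E'
def wrist(name=None):
    from scipy.spatial.transform import Rotation as Ro
    s=get_state();d=read_camera("wrist");q=np.array(s["tool_rot"])
    T=np.eye(4);T[:3,:3]=Ro.from_quat(q[[1,2,3,0]]).as_matrix();T[:3,3]=s["ee_pos"]
    d["view"]=np.linalg.inv(T@d["hand_eye"])
    if name:cv2.imwrite(f"pics/{name}.png",d["image"][:,:,::-1])
    return d
def wgreen(name,z=.072):
    d=wrist(name)
    for c in blobs(d["image"],(60,90,30),(85,255,220),300):
        P=np.array([ray(d,p,z) for p in c[:,0]]);f,fr=fit(P);cc=cv2.minEnclosingCircle(P[:,:2].astype(np.float32))
        print(cv2.boundingRect(c),"fit",np.round([*f,fr],4),"enc",np.round([*cc[0],cc[1]],4))
    return d
E
python3 -c "
from h import *
print(get_state()['ee_pos']);wgreen('w1')"
```

```text
[0.54599664 0.35221767 0.33719805]
(279, 366, 74, 71) fit [0.5183 0.2435 0.0271] enc [0.518  0.2435 0.0289]
(277, 199, 85, 85) fit [0.5468 0.3546 0.0258] enc [0.5467 0.3547 0.0267]
```

View pics/w1.png

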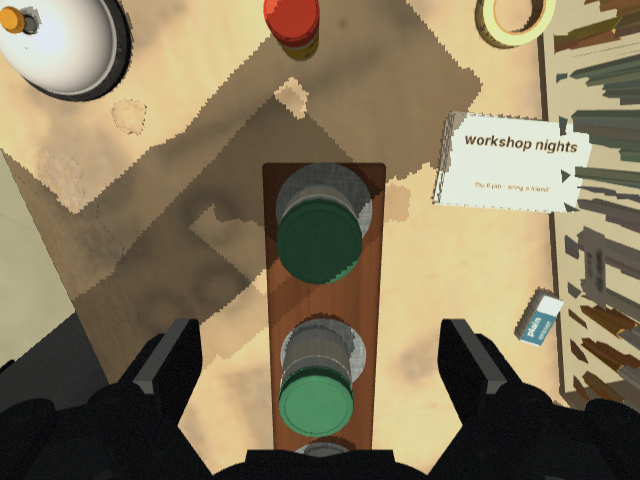

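The wrist picture shows the left tin's lid at (319,241), centred on the tool and agreeing with the top view to 3 mm. The middle tin is below it at (316,403). I'll take an empty force baseline and then descend.

```bash
cat >> h.py <<'E'
def force(n=20):
    F=[];T=[];G=[];M=[]
    for i in range(n):
        read_camera("top");s=get_state();F.append(s["contact_force"]);T.append(s["tau"]);G.append(s["grip_width"]);M.append(s["torque"])
    F=np.array(F);print("t",round(s["time_s"],2),"p",np.round(s["ee_pos"],4),"F",F.mean(0).round(2),"sd",F.std(0).round(2),"M",np.mean(M,0).round(3),"tau",np.mean(T,0).round(2),"w",np.mean(G).round(4))
E
python3 -c "
from h import *
force(12)"
```

```text
t 3.27 p [0.5452 0.3489 0.339 ] F [-0.14 -0.04 -0.25] sd [0.4  0.49 0.68] M [-0.008  0.001  0.008] tau [ 2.700e-01 -5.948e+01 -2.608e+01  1.000e-02 -1.000e-02  0.000e+00] w 0.0852
```

Emit:
{"fn": "jog_arm", "kwargs": {
  "commands": [
    [0,-0.0015,0.036,0,0,0,0],
    [0,0,0.036,0,0,0,0],
    [0,0,0.036,0,0,0,0],
    [0,0,0.033,0,0,0,0],
    [0,0,0,0,0,0,0],
    [0,0,0,0,0,0,1],
    [0,0,0,0,0,0,1],
    [0,0,0,0,0,0,1],
    [0,0,0,0,0,0,1]
  ],
  "newtons": 50
}}

```text
time_s: 4.4
ee_pos: [0.5459, 0.351, 0.1997]
tool_rot: [-0.001, 0.993, -0.117, 0.001]
contact_force: [-2.1, 0.4, 6.9]
grip_width: 0.0505
```

```bash
python3 -c "
from h import *
force(4);wrist('w2')"
```

```text
t 4.6 p [0.5459 0.351  0.1997] F [-2.81  0.02  6.61] sd [0.73 0.28 0.2 ] M [-0.003  0.262 -0.008] tau [-9.900e-01 -6.034e+01 -1.935e+01 -2.300e-01 -5.400e-01 -3.000e-02] w 0.0505
```

View pics/w2.png

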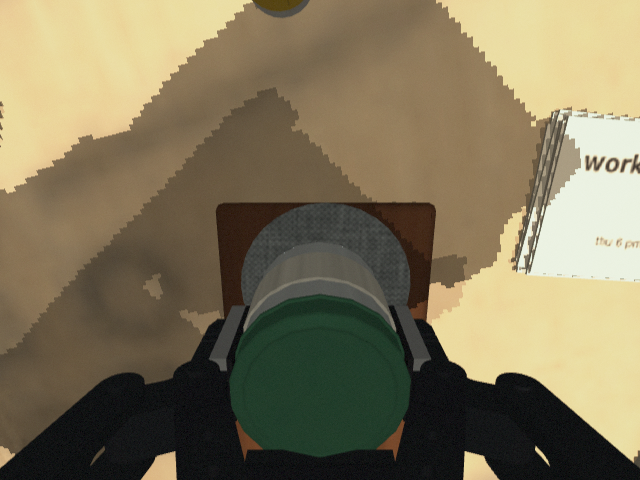

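The lid is at (320,375), held evenly between both pads. Now I lift it.

Emit:
{"fn": "jog_arm", "kwargs": {
  "commands": [
    [0,0,-0.005,0,0,0,1],
    [0,0,-0.012,0,0,0,1],
    [0,0,-0.014,0,0,0,1],
    [0,0,-0.014,0,0,0,1],
    [0,0,-0.008,0,0,0,1],
    [0,0,0,0,0,0,1],
    [0,0,0,0,0,0,1],
    [0,0,0,0,0,0,1]
  ]
}}

```text
time_s: 5.65
ee_pos: [0.5453, 0.3504, 0.2501]
tool_rot: [0.0, 0.993, -0.117, -0.0]
contact_force: [-0.1, -0.6, -4.7]
grip_width: 0.0507
```

```bash
python3 -c "
from h import *
d=read_camera('scene');cv2.imwrite('pics/s1.png',cv2.resize(d['image'][180:380,200:450],None,fx=3,fy=3)[:,:,::-1])
force(22)"
```

```text
t 6.8 p [0.5455 0.3506 0.2507] F [-0.15  0.16 -4.9 ] sd [0.51 0.58 0.39] M [-0.009  0.001 -0.004] tau [  0.   -65.63 -23.5    0.    -0.     0.  ] w 0.0507
```

View pics/s1.png

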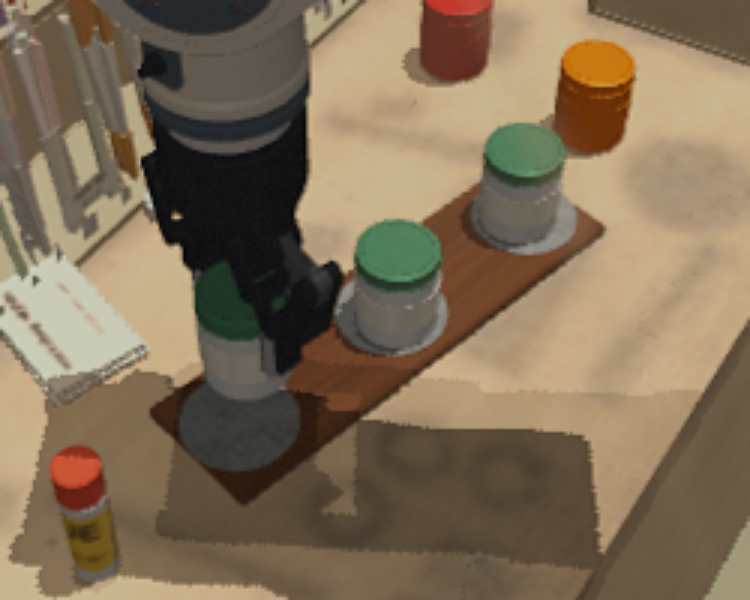

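The scene crop shows the left tin hanging upright above its disc at (240,420). The force is −4.9 N against −0.25 N empty, so about 0.47 kg, in the brass range. I'll set it back and still heft the others.

Emit:
{"fn": "jog_arm", "kwargs": {
  "commands": [
    [0,0,0.01,0,0,0,1],
    [0,0,0.014,0,0,0,1],
    [0,0,0.014,0,0,0,1],
    [0,0,0.008,0,0,0,1],
    [0,0,0.004,0,0,0,1],
    [0,0,0.002,0,0,0,1],
    [0,0,0,0,0,0,1]
  ]
}}

```text
time_s: 7.68
ee_pos: [0.5455, 0.3507, 0.1998]
tool_rot: [-0.0, 0.993, -0.117, 0.0]
contact_force: [-3.5, -2.2, 4.1]
grip_width: 0.0507
```

```bash
python3 -c "
from h import *
force(4)"
```

```text
t 7.88 p [0.5455 0.3507 0.1997] F [-4.77 -2.13  6.1 ] sd [0.33 0.62 0.48] M [-0.356  0.62  -0.035] tau [-5.100e-01 -6.142e+01 -2.139e+01 -1.000e-01 -1.360e+00 -2.000e-02] w 0.0506
```

Standing, with a light push. I release and rise.

Emit:
{"fn": "jog_arm", "kwargs": {
  "commands": [
    [0,0,0,0,0,0,0.8],
    [0,0,0,0,0,0,0.6],
    [0,0,0,0,0,0,0.3],
    [0,0,0,0,0,0,0],
    [0,0,0,0,0,0,0],
    [0,0,-0.02,0,0,0,0],
    [0,0,-0.04,0,0,0,0],
    [0,0,-0.05,0,0,0,0],
    [0,0,-0.03,0,0,0,0],
    [0,0,0,0,0,0,0]
  ]
}}

```text
time_s: 9.12
ee_pos: [0.5464, 0.3511, 0.3432]
tool_rot: [-0.002, 0.993, -0.117, 0.003]
contact_force: [-0.9, -0.3, -0.6]
grip_width: 0.0853
```

```bash
python3 -c "
from h import *
for i in range(3): read_camera('top')
d=wgreen('w3');s=get_state();print(s['ee_pos'])
plan([(.5165,.2395,.339)],[-13.3],[3])
"
```

```text
(280, 362, 74, 71) fit [0.5182 0.2435 0.0271] enc [0.5175 0.2436 0.0288]
(278, 196, 84, 85) fit [0.5466 0.3539 0.0258] enc [0.5466 0.3538 0.0267]
[0.54508734 0.35028393 0.3377767 ]
[-0.0007, 0.0381, -0.0004, 0, 0, np.float64(-0.06)]
[-0.0007, 0.0381, -0.0004, 0, 0, np.float64(-0.06)]
[-0.0007, 0.0381, -0.0004, 0, 0, np.float64(-0.06)]
```

View pics/w3.png

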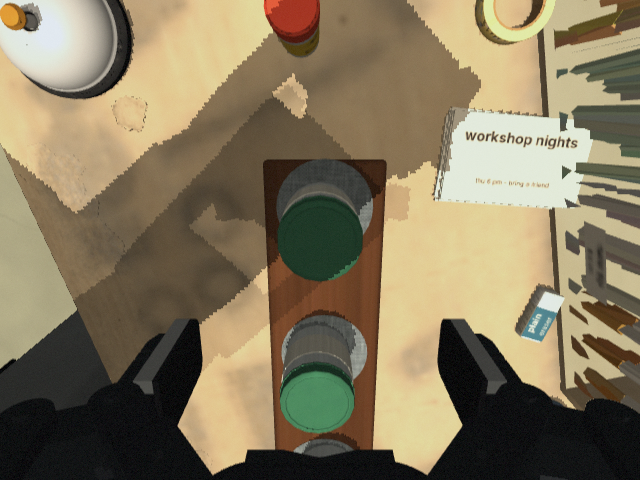

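The left tin stands upright on its disc at (320,237), in the same place as before. On to the middle tin.

Emit:
{"fn": "jog_arm", "kwargs": {
  "commands": [
    [-0.001,0.037,0,0,0,0,0],
    [-0.001,0.037,0,0,0,0,0],
    [0,0.037,0,0,0,0,0],
    [0,0,0,0,0,0,0],
    [0,0,0,0,0,0,0],
    [0,0,0,0,0,0,0],
    [0,0,0,0,0,0,0]
  ]
}}

```text
time_s: 10.2
ee_pos: [0.5178, 0.2438, 0.3385]
tool_rot: [-0.0, 0.993, -0.117, -0.0]
contact_force: [1.0, -0.3, -0.1]
grip_width: 0.0855
```

```bash
python3 -c "
from h import *
d=wgreen('w4');s=get_state();print(s['ee_pos'])
plan([(.5165,.2395,.339)],[-13.3],[1])
"
```

```text
(294, 378, 74, 69) fit [0.4977 0.1229 0.0272] enc [0.4979 0.1228 0.029 ]
(277, 208, 84, 84) fit [0.5174 0.2403 0.0259] enc [0.5178 0.2404 0.0269]
(274, 0, 98, 97) fit [0.5456 0.3498 0.0248] enc [0.546  0.3512 0.0263]
[0.51779216 0.24373107 0.33855861]
[-0.0003, 0.0044, -0.0004, 0, 0, np.float64(-0.12)]
```

View pics/w4.png

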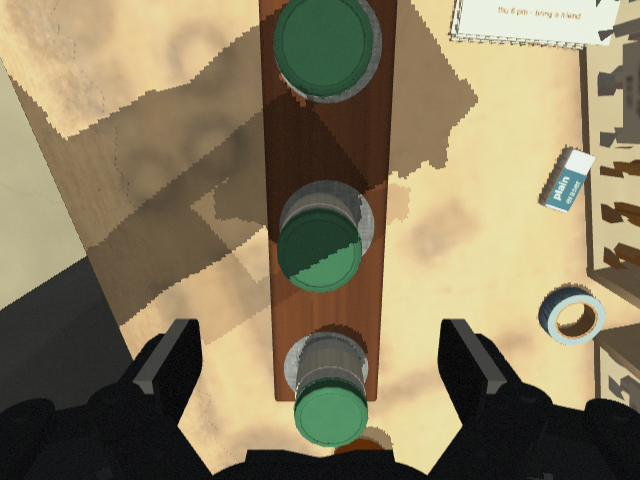

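The middle lid is at (319,250), which ray casting puts at (0.517, 0.240). I adjust 4 mm and descend.

Emit:
{"fn": "jog_arm", "kwargs": {
  "commands": [
    [0,0.004,0.034,0,0,0,0],
    [0,0,0.036,0,0,0,0],
    [0,0,0.036,0,0,0,0],
    [0,0,0.033,0,0,0,0],
    [0,0,0,0,0,0,0],
    [0,0,0,0,0,0,1],
    [0,0,0,0,0,0,1],
    [0,0,0,0,0,0,1],
    [0,0,0,0,0,0,1],
    [0,0,0,0,0,0,1]
  ],
  "newtons": 50
}}

```text
time_s: 11.5
ee_pos: [0.5174, 0.2396, 0.2016]
tool_rot: [-0.001, 0.993, -0.117, 0.001]
contact_force: [-1.0, 0.5, 6.3]
grip_width: 0.0513
```

```bash
python3 -c "
from h import *
force(4);wrist('w5')"
```

```text
t 11.7 p [0.5174 0.2396 0.2016] F [-0.59  0.24  6.16] sd [0.6  0.33 0.18] M [0.059 0.268 0.034] tau [-3.600e-01 -5.344e+01 -1.571e+01 -1.200e-01 -3.400e-01  3.000e-02] w 0.0512
```

View pics/w5.png

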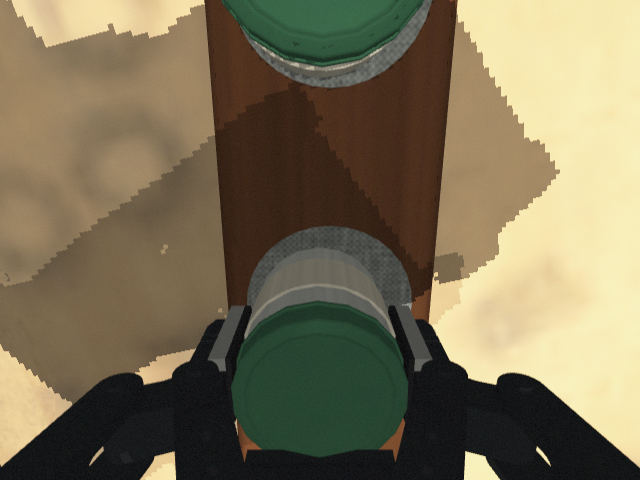

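The middle tin's lid is at (320,380), centred between the pads. Lifting it.

Emit:
{"fn": "jog_arm", "kwargs": {
  "commands": [
    [0,0,-0.005,0,0,0,1],
    [0,0,-0.012,0,0,0,1],
    [0,0,-0.014,0,0,0,1],
    [0,0,-0.014,0,0,0,1],
    [0,0,-0.008,0,0,0,1],
    [0,0,0,0,0,0,1],
    [0,0,0,0,0,0,1],
    [0,0,0,0,0,0,1]
  ]
}}

```text
time_s: 12.75
ee_pos: [0.5166, 0.2391, 0.2522]
tool_rot: [0.0, 0.993, -0.117, -0.0]
contact_force: [0.1, 0.4, -1.0]
grip_width: 0.0511
```

```bash
python3 -c "
from h import *
d=read_camera('scene');cv2.imwrite('pics/s2.png',cv2.resize(d['image'][180:380,200:450],None,fx=3,fy=3)[:,:,::-1])
force(22)"
```

```text
t 13.9 p [0.5168 0.2392 0.2527] F [ 0.02 -0.14 -1.29] sd [0.36 0.41 0.63] M [-0.     0.007 -0.006] tau [ -0.   -55.56 -19.7   -0.     0.    -0.  ] w 0.0512
```

View pics/s2.png

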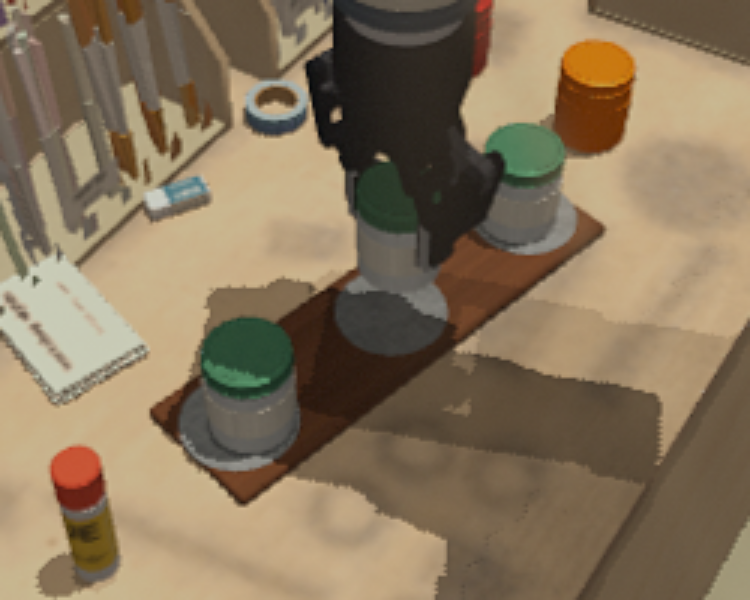

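The middle tin hangs upright above its disc, and the left one stands on its own at (250,390). The force is −1.3 N, about 0.1 kg, so this one is wood. I'll set it back.

Emit:
{"fn": "jog_arm", "kwargs": {
  "commands": [
    [0,0,0.01,0,0,0,1],
    [0,0,0.014,0,0,0,1],
    [0,0,0.014,0,0,0,1],
    [0,0,0.008,0,0,0,1],
    [0,0,0.004,0,0,0,1],
    [0,0,0.002,0,0,0,1],
    [0,0,0,0,0,0,1],
    [0,0,0,0,0,0,1]
  ]
}}

```text
time_s: 14.9
ee_pos: [0.5166, 0.2391, 0.2016]
tool_rot: [0.0, 0.993, -0.117, -0.0]
contact_force: [-3.7, -1.8, 9.1]
grip_width: 0.0513
```

```bash
python3 -c "
from h import *
force(4)"
```

```text
t 15.1 p [0.5166 0.2391 0.2016] F [-4.02 -2.12  7.96] sd [0.27 0.52 0.74] M [-0.277  0.588  0.003] tau [ 2.000e-02 -5.323e+01 -1.774e+01  2.000e-02 -1.220e+00  0.000e+00] w 0.0511
```

Emit:
{"fn": "jog_arm", "kwargs": {
  "commands": [
    [0,0,0,0,0,0,0.8],
    [0,0,0,0,0,0,0.6],
    [0,0,0,0,0,0,0.3],
    [0,0,0,0,0,0,0],
    [0,0,0,0,0,0,0],
    [0,0,-0.02,0,0,0,0],
    [0,0,-0.04,0,0,0,0],
    [0,0,-0.05,0,0,0,0],
    [0,0,-0.03,0,0,0,0],
    [0,0,0,0,0,0,0]
  ]
}}

```text
time_s: 16.35
ee_pos: [0.5176, 0.2396, 0.3447]
tool_rot: [-0.002, 0.993, -0.117, 0.003]
contact_force: [-0.5, 0.2, -1.3]
grip_width: 0.0852
```

Emit:
{"fn": "jog_arm", "kwargs": {
  "commands": [
    [0.002,0.04,0,0,0,0,0],
    [0.003,0.04,0,0,0,0,0],
    [0.003,0.041,0,0,0,0,0],
    [0,0,0,0,0,0,0],
    [0,0,0,0,0,0,0],
    [0,0,0,0,0,0,0],
    [0,0,0,0,0,0,0]
  ]
}}

```text
time_s: 17.23
ee_pos: [0.4965, 0.1204, 0.3406]
tool_rot: [-0.0, 0.993, -0.117, -0.0]
contact_force: [-0.1, -0.3, 0.1]
grip_width: 0.0853
```

```bash
python3 -c "
from h import *
d=wgreen('w6');s=get_state();print(s['ee_pos'])
plan([(.4965,.119,.339)],[-13.3],[1])
"
```

```text
(278, 204, 84, 83) fit [0.497  0.1192 0.0259] enc [0.4973 0.1192 0.0267]
(255, 0, 99, 85) fit [0.516  0.2329 0.0237] enc [0.5168 0.2361 0.0262]
[0.49645019 0.12034164 0.34059698]
[0.0004, 0.0013, 0.0016, 0, 0, np.float64(-0.1)]
```

View pics/w6.png

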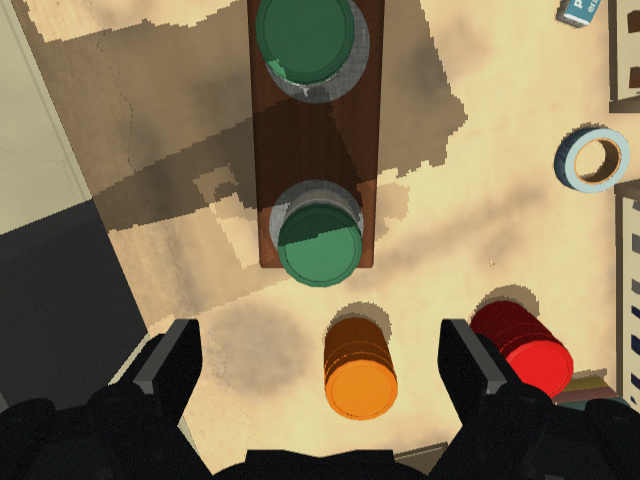

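The middle tin is back on its disc. The right lid is at (320,245), about 1 mm off the tool. The orange tin at (360,385) and the red tin at (530,350) are clear of the jaws. Descending.

Emit:
{"fn": "jog_arm", "kwargs": {
  "commands": [
    [0,0.001,0.035,0,0,0,0],
    [0,0,0.036,0,0,0,0],
    [0,0,0.036,0,0,0,0],
    [0,0,0.033,0,0,0,0],
    [0,0,0,0,0,0,0],
    [0,0,0,0,0,0,1],
    [0,0,0,0,0,0,1],
    [0,0,0,0,0,0,1],
    [0,0,0,0,0,0,1],
    [0,0,0,0,0,0,1]
  ],
  "newtons": 50
}}

```text
time_s: 18.52
ee_pos: [0.4967, 0.1189, 0.2025]
tool_rot: [-0.0, 0.993, -0.117, 0.001]
contact_force: [-1.3, 1.2, 5.3]
grip_width: 0.0515
```

```bash
python3 -c "
from h import *
force(3);wrist('w7')"
```

```text
t 18.68 p [0.4968 0.1189 0.2025] F [-1.25  0.54  5.97] sd [0.28 0.29 0.31] M [0.089 0.293 0.029] tau [-4.600e-01 -4.874e+01 -1.373e+01 -1.200e-01 -3.900e-01  3.000e-02] w 0.0516
```

View pics/w7.png

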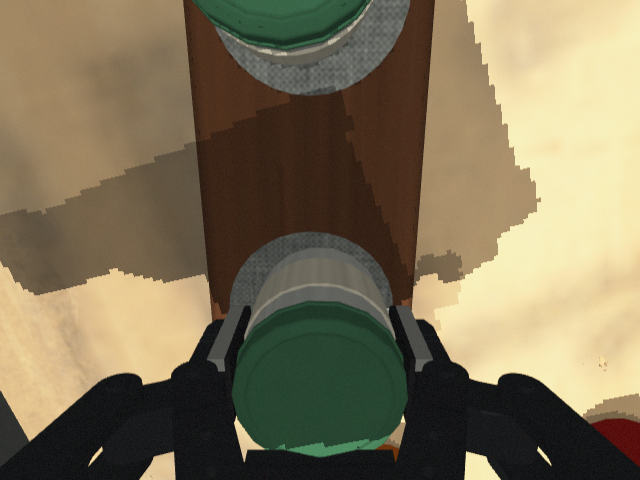

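The right tin's lid is at (320,380), evenly between the pads. Lifting.

Emit:
{"fn": "jog_arm", "kwargs": {
  "commands": [
    [0,0,-0.005,0,0,0,1],
    [0,0,-0.012,0,0,0,1],
    [0,0,-0.014,0,0,0,1],
    [0,0,-0.014,0,0,0,1],
    [0,0,-0.008,0,0,0,1],
    [0,0,0,0,0,0,1],
    [0,0,0,0,0,0,1],
    [0,0,0,0,0,0,1]
  ]
}}

```text
time_s: 19.73
ee_pos: [0.496, 0.1187, 0.2532]
tool_rot: [0.0, 0.993, -0.117, -0.0]
contact_force: [-0.3, 0.4, -1.8]
grip_width: 0.0518
```

```bash
python3 -c "
from h import *
d=read_camera('scene');cv2.imwrite('pics/s3.png',cv2.resize(d['image'][180:380,200:450],None,fx=3,fy=3)[:,:,::-1])
force(22)"
```

```text
t 20.88 p [0.4962 0.1187 0.2537] F [-0.01  0.1  -1.97] sd [0.42 0.5  0.62] M [-0.007  0.003  0.003] tau [  0.   -50.11 -17.83  -0.     0.     0.  ] w 0.0517
```

View pics/s3.png

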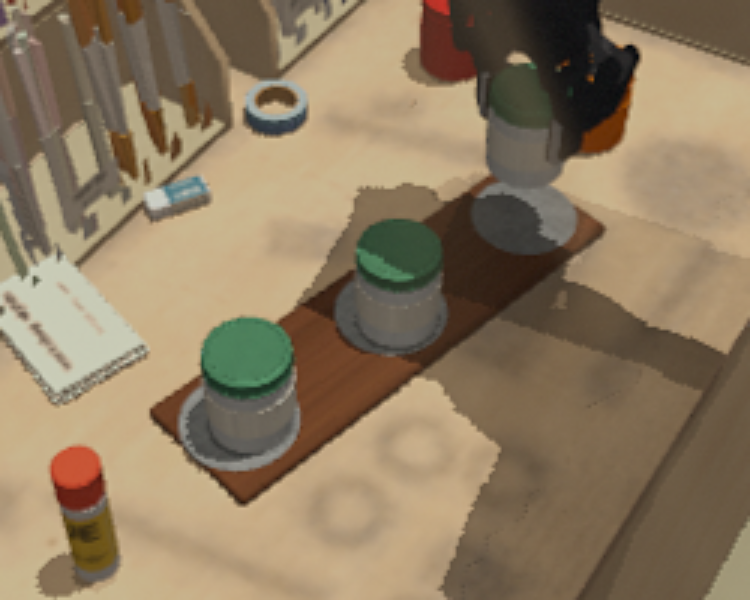

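The right tin is up over its disc, and the other two stand. The force is −2.0 N, about 0.19 kg, so light alloy. The left tin is therefore the brass one. I set the right tin back and return to the left.

Emit:
{"fn": "jog_arm", "kwargs": {
  "commands": [
    [0,0,0.01,0,0,0,1],
    [0,0,0.014,0,0,0,1],
    [0,0,0.014,0,0,0,1],
    [0,0,0.008,0,0,0,1],
    [0,0,0.004,0,0,0,1],
    [0,0,0.002,0,0,0,1],
    [0,0,0,0,0,0,1],
    [0,0,0,0,0,0,1],
    [0,0,0,0,0,0,1]
  ]
}}

```text
time_s: 22.0
ee_pos: [0.4959, 0.1186, 0.2025]
tool_rot: [0.0, 0.993, -0.117, -0.0]
contact_force: [-2.8, -2.0, 8.3]
grip_width: 0.0514
```

Emit:
{"fn": "jog_arm", "kwargs": {
  "commands": [
    [0,0,0,0,0,0,0.8],
    [0,0,0,0,0,0,0.6],
    [0,0,0,0,0,0,0.3],
    [0,0,0,0,0,0,0],
    [0,0,0,0,0,0,0],
    [0,0,-0.02,0,0,0,0],
    [0,0,-0.04,0,0,0,0],
    [0,0,-0.05,0,0,0,0],
    [0,0,-0.03,0,0,0,0],
    [0,0,0,0,0,0,0]
  ]
}}

```text
time_s: 23.25
ee_pos: [0.497, 0.1189, 0.3441]
tool_rot: [-0.001, 0.993, -0.117, 0.003]
contact_force: [-0.5, 0.1, 0.2]
grip_width: 0.0857
```

```bash
python3 -c "
from h import *
for i in range(6): read_camera('top')
wgreen('w8');print(get_state()['ee_pos'])
plan([(.5455,.352,.339)],[-13.3],[5])
"
```

```text
(279, 201, 84, 84) fit [0.4967 0.1186 0.0258] enc [0.4967 0.1186 0.0268]
(256, 0, 99, 81) fit [0.5158 0.2321 0.0231] enc [0.5164 0.2356 0.0261]
[0.4958935  0.11863077 0.34056794]
[-0.0012, -0.0477, 0.0003, 0, 0, np.float64(-0.03)]
[-0.0012, -0.0477, 0.0003, 0, 0, np.float64(-0.03)]
[-0.0012, -0.0477, 0.0003, 0, 0, np.float64(-0.03)]
[-0.0011, -0.0477, 0.0003, 0, 0, np.float64(-0.03)]
[-0.0011, -0.0477, 0.0003, 0, 0, np.float64(-0.03)]
```

View pics/w8.png

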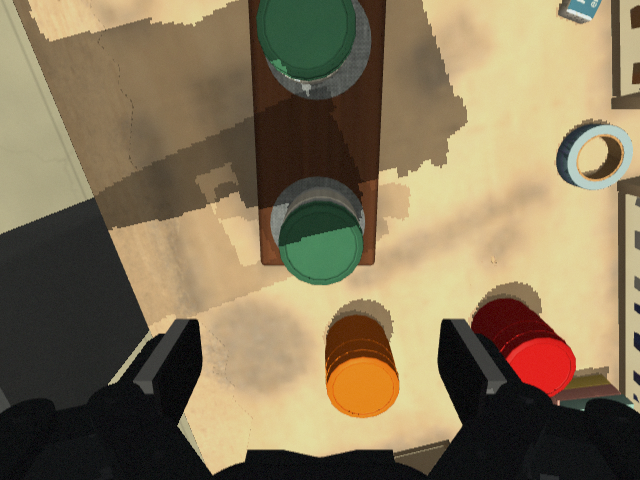

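The right tin stands back on its disc at (320,243), and the orange and red tins are untouched. Going to the left tin.

Emit:
{"fn": "jog_arm", "kwargs": {
  "commands": [
    [-0.001,-0.048,0,0,0,0,0],
    [-0.001,-0.048,0,0,0,0,0],
    [-0.001,-0.048,0,0,0,0,0],
    [-0.001,-0.048,0,0,0,0,0],
    [-0.001,-0.048,0,0,0,0,0],
    [0,0,0,0,0,0,0],
    [0,0,0,0,0,0,0],
    [0,0,0,0,0,0,0],
    [0,0,0,0,0,0,0]
  ]
}}

```text
time_s: 24.72
ee_pos: [0.5473, 0.3523, 0.3418]
tool_rot: [0.0, 0.993, -0.118, -0.0]
contact_force: [-0.3, -0.3, -0.2]
grip_width: 0.0854
```

```bash
python3 -c "
from h import *
wgreen('w9');print(get_state()['ee_pos'])
plan([(.546,.352,.199)],[-13.3],[4])
"
```

```text
(279, 364, 73, 69) fit [0.5183 0.2424 0.0272] enc [0.5187 0.2423 0.0288]
(276, 199, 83, 84) fit [0.5467 0.3539 0.0258] enc [0.5467 0.3538 0.0268]
[0.54733108 0.35240847 0.34185781]
[-0.0003, 0.0002, 0.0357, 0, 0, np.float64(-0.06)]
[-0.0003, 0.0002, 0.0357, 0, 0, np.float64(-0.06)]
[-0.0003, 0.0002, 0.0357, 0, 0, np.float64(-0.06)]
[-0.0003, 0.0002, 0.0357, 0, 0, np.float64(-0.06)]
```

Emit:
{"fn": "jog_arm", "kwargs": {
  "commands": [
    [-0.001,-0.001,0.036,0,0,0,0],
    [0,0,0.036,0,0,0,0],
    [0,0,0.036,0,0,0,0],
    [0,0,0.034,0,0,0,0],
    [0,0,0,0,0,0,0],
    [0,0,0,0,0,0,1],
    [0,0,0,0,0,0,1],
    [0,0,0,0,0,0,1],
    [0,0,0,0,0,0,1],
    [0,0,0,0,0,0,1]
  ],
  "newtons": 60
}}

```text
time_s: 26.02
ee_pos: [0.5468, 0.3549, 0.2018]
tool_rot: [-0.001, 0.993, -0.117, 0.001]
contact_force: [-2.7, 0.0, 6.0]
grip_width: 0.0508
```

```bash
python3 -c "
from h import *
force(3);wrist('w10')"
```

```text
t 26.18 p [0.5469 0.3549 0.2019] F [-2.89  0.12  6.02] sd [0.25 0.26 0.11] M [-0.129  0.227 -0.059] tau [-6.600e-01 -6.098e+01 -1.974e+01 -1.400e-01 -5.600e-01 -4.000e-02] w 0.0507
```

View pics/w10.png

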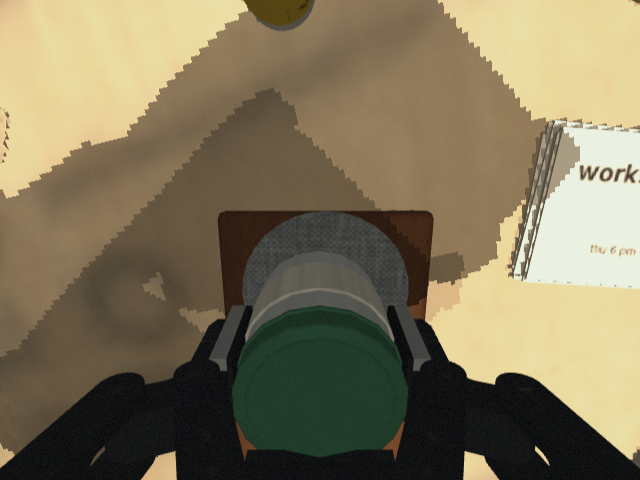

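Gripped squarely, with the lid at (320,385). I raise it about 0.23 m.

Emit:
{"fn": "jog_arm", "kwargs": {
  "commands": [
    [0,0,-0.008,0,0,0,1],
    [0,0,-0.02,0,0,0,1],
    [0,0,-0.03,0,0,0,1],
    [0,0,-0.035,0,0,0,1],
    [0,0,-0.035,0,0,0,1],
    [0,0,-0.035,0,0,0,1],
    [0,0,-0.03,0,0,0,1],
    [0,0,-0.02,0,0,0,1],
    [0,0,-0.01,0,0,0,1],
    [0,0,-0.006,0,0,0,1]
  ]
}}

```text
time_s: 27.48
ee_pos: [0.5463, 0.3543, 0.4287]
tool_rot: [0.0, 0.993, -0.117, -0.0]
contact_force: [0.2, 0.2, -4.0]
grip_width: 0.0506
```

Emit:
{"fn": "jog_arm", "kwargs": {
  "commands": [
    [0,0,0,0,0,0,1],
    [0,0,0,0,0,0,1],
    [0,0,0,0,0,0,1],
    [0,0,0,0,0,0,1],
    [0,0,0,0,0,0,1],
    [0,0,0,0,0,0,1],
    [0,0,0,0,0,0,1],
    [0,0,0,0,0,0,1]
  ]
}}

```text
time_s: 28.48
ee_pos: [0.5465, 0.3545, 0.4288]
tool_rot: [-0.0, 0.993, -0.117, -0.0]
contact_force: [-0.3, 0.3, -4.5]
grip_width: 0.0504
```

```bash
python3 -c "
from h import *
force(16);wrist('w11')
d=read_camera('scene');cv2.imwrite('pics/s4.png',d['image'][:,:,::-1])
d=read_camera('top');cv2.imwrite('pics/t4.png',d['image'][:,:,::-1])
print(get_state()['joint_vel'])"
```

```text
t 29.27 p [0.5465 0.3545 0.4287] F [ 0.12 -0.08 -4.86] sd [0.43 0.59 0.5 ] M [ 0.013 -0.004  0.005] tau [ 0.000e+00 -6.103e+01 -3.151e+01 -1.000e-02  1.000e-02  0.000e+00] w 0.0506
[-0.00015259  0.00030077 -0.00101075 -0.00069176 -0.00049921  0.00090945]
```

View pics/s4.png

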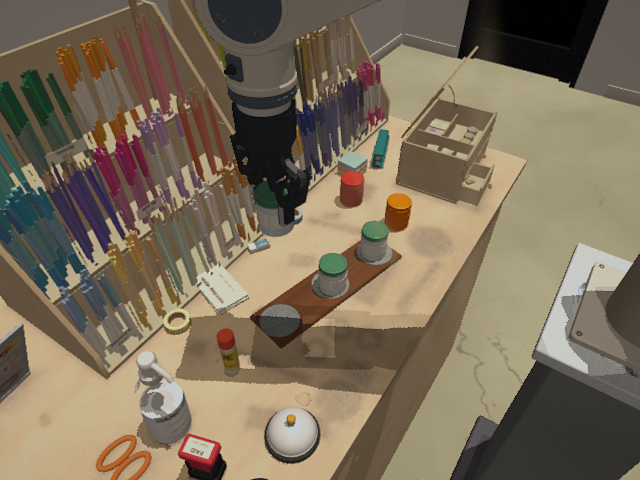

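View pics/w11.png

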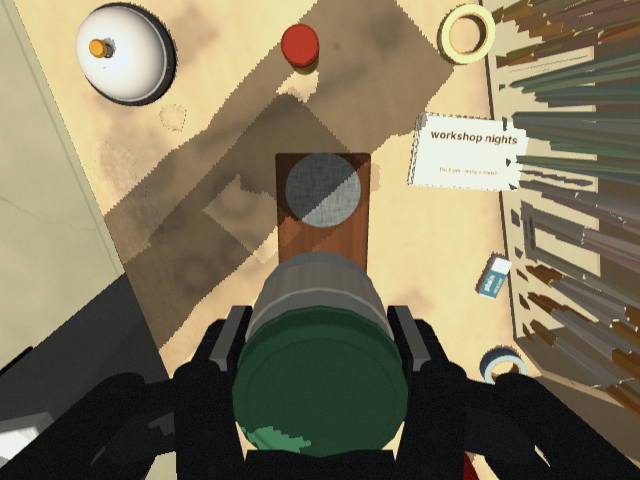

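View pics/t4.png

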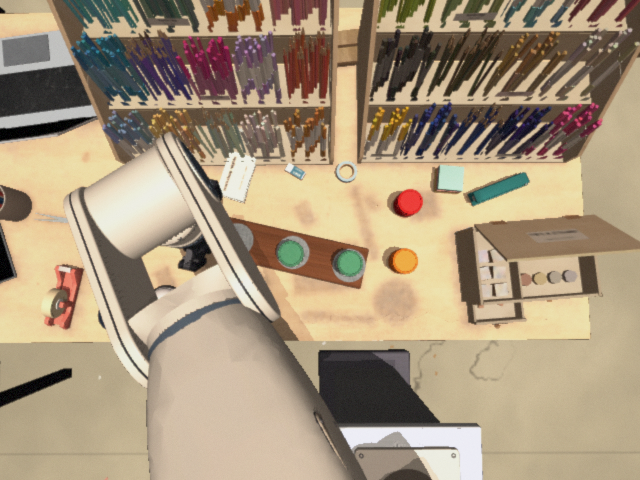

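The scene shows the tin held upright at (272,208), with the empty left disc at (280,321). The middle tin (332,275) and right tin (374,243) stand on their discs. The bell, notes, glue stick, blue tape roll, and orange and red tins look unmoved. Arm speeds are near zero, so I hand in.

```bash
python3 -c "
from plant import *
print(sign_off(),get_state()['time_s'])"
```

```text
the job is handed in; nothing more can be done
the job is handed in; nothing more can be done
```

I hefted the three tins from left to right, each lifted about 5 cm for over a second and stood back on its own disc. By the wrist force, less a 0.25 N empty reading:

| Tin | Estimated mass | Contents |
|---|---|---|
| Left | about 0.47 kg | brass |
| Middle | about 0.11 kg | wood |
| Right | about 0.18 kg | light alloy |

I then took the left tin again and handed in at about 29 s, holding it upright and still.

**Last checks:**
- **Held tin:** it still weighs the same (−4.9 N) and joint speeds are near zero. Its underside is about 23.5 cm above the counter and its middle about 26.7 cm. The task did not say which of the two the 25 cm refers to, so I set it so that 25 cm falls between them.
- **The rest:** the other two tins stand on their discs, and the things round about look untouched.
- **Disagreement:** no check failed, but the cameras differed by up to 6 mm on the left tin's position. I relied mainly on the wrist camera, and every grip came out centred.

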